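Shut and lock the access panel of a model's display base

ROBOT

A 7-joint arm with a two-finger parallel gripper is mounted at the origin on the work surface. World frame = base frame: x ahead of the robot, y to its left, z up, the work surface at z = 0. Lengths are in m, angles in rad, forces in N, time in s.
With the tool pointing down it reaches from about 0.425 to 0.95 m from the base axis. Payload 4.7 kg.
Tool frame: the origin (TCP) lies midway between the tips of the shut fingers; the grasp point (between the pads) lies 19 mm behind it; z points along the fingers, y is the direction in which the jaws open and shut (so a half turn about z gives the same grasp; the last joint's range is limited). The gripper opens to 85 mm and grips with 20 to 120 N. Pads are 22 mm wide; open, the fingers measure 114 mm over their backs; the gripper's body (76 mm by 85 mm) begins 54 mm behind the grasp point. The pads swing forward as they close: fully open they stand 13 mm farther back than shut.
Start: joints at [1.243, 0.469, -0.049, 1.532, 0.024, 1.141, -0.082], TCP at [0.199, -0.645, 0.231] pointing down, gripper open.
Joint ranges: [-2.59, 2.59], [-0.33, 1.99], [-1.39, 1.29], [0.1, 2.45], [-1.04, 4.18], [0.21, 1.99], [-2.66, 2.66]. Speed limits (rad/s): [2.57, 2.57, 3.14, 3.14, 3.14, 3.14, 3.14].

INTERFACE

Orientations are given as a unit quaternion [x, y, z, w].
In Python, from plant import ctrl gives the robot as it stands. The module is installed in compiled form; this text tells all that it offers.
- The arm moves only by the tool drive_tool, never from a script. Its argument "commands" is a list of rows, each an object with "rot": the turn, a rotation vector about the tool's x, y, z in rad, a list of three; "xyz": the shift along the tool's x, y, z in m, a list of three; "gripper": the finger opening in m, from 0 to 0.0854. In form: [{"rot": [rx, ry, rz], "xyz": [x, y, z], "gripper": gripper}, ...]. A call has 1 to 5 rows; each row is the pose to reach, as a shift and turn from the pose commanded when the call began, along the tool's axes at that moment; what a row does not reach only later rows make up. A row lasts 1/12 s, in which the tool goes at most 41.7 mm and 7.16 degrees, less where a joint would pass 70% of its speed; a pose out of reach is approached as far as the arm can. A call with a gripper value outside its range is refused whole. The fingers move at their own pace and stop on an object; "grip_force" is the grip in N (left out, the last holds). Time passes only in rows, so rows that repeat a pose let the fingers close. It gives the time, the measured TCP pose, the force and the opening at its end, in the units of the state.
- ctrl.state(): the state, without advancing time (a new reading comes with each control period).
- ctrl.camera(name): name is "scene" or "top" or "wrist"; returns a dict with "pixels" (384x512x3 uint8, red, green, blue), "fx", "fy", "cx", "cy" (pixels), "distortion" ([k1, k2, p1, p2, k3] as OpenCV has them; the pictures are not rectified), "world_to_cam" (4x4, takes a point from world to camera coordinates). Camera axes: x right, y down, z forward; pixel columns grow to the right and rows downward; lengths in m; the calibration is good to about 2 mm. A picture is of the moment at which its call begins. There is no depth.
- ctrl.job_done(): hands the job in, once; it reports no verdict.
The state is a dict: "t": time; "qpos": joint angles; "qd": joint speeds; "joint_torque": joint torques, N m; "eef_pos": TCP position; "eef_rot": TCP orientation; "ft_force": force on the tool from outside, world axes, zero at the start; "wrist_torque": the same for the moment, N m; "opening": finger opening in m.
Only numpy, scipy, OpenCV 4.12 (cv2) and the standard library are available. Lean on these libraries where they do the work, as an engineer would, in place of code of your own. Each camera call takes 0.05 s, during which the arm holds its last target.

TASK

Press the raised access panel of the white display base down until it is fully shut, then set a fingertip in the slot of its round cam fastener and turn it a quarter turn clockwise to its stop, so that the panel is locked. Push with the fingertips only: lift nothing, do not swing the panel further open, leave the things around it where they are, and finish clear of everything.

Things in the scene. Friction and masses are not known exactly. Their poses are not given: they have to be found in the camera images.
- case: White display base of a model, a closed box fixed to the table: 260 (x) x 340 (y) x 85 mm high. Origin at the centre of its underside; x points to its back (hinge side, away from the robot), y to its left, z up. Its left 83 mm (y from 87 to 170 mm) is a fixed deck, the rest of the top is the hinged access panel.
- panel (a joint): Hinge of the white access panel (250 x 250 x 10 mm), rad: 0 shut, positive with its front edge raised. In the base's frame the hinge line runs along y at x = 120, z = 75 mm (panel underside); the panel reaches 250 mm forward of it, y from -165 to 85 mm. Friction hinge: stays at any angle; 2 to 3 N down at the front closes it. Shut, its top is 85 mm above the table.
- press_spot (a point): Bare spot on the panel's top face near its free front right corner: 225 mm forward of the hinge line, 25 mm behind the front edge, 30 mm from the right edge. Moves with the panel; its axes are the panel's (z out of the top face).
- cam (a joint): Angle of the round cam fastener, rad, clockwise seen from above: 0 free, 1.571 locked, at a hard stop. Starts between 0 and 0.2, stays where left, resists with about 0.12 N m. Locked, a tongue below it holds the panel under a keeper; turned before the panel is shut, it keeps it from shutting.
- slot (a point): Centre of the slot's floor, on the cam's axis, 160 mm forward of the hinge line, midway across the panel. The cam is a bare metal disc, 112 mm diameter; a straight slot 42 mm wide, 14 mm deep, open at the top, crosses all of it. The slot runs along this point's y, z is up along the axis; both turn with the cam. Slot left-right = free, front-back = locked.
- lock_mark (a point): Short dark line on the panel in front of the cam, 236 mm forward of the hinge line, on its top face; the slot points at it when locked. Between mark and cam stands a fixed metal collar round the cam, inside diameter 117, outside 128 mm; collar and cam both stand 18 mm above the panel.
- tape: Bystander: roll of paper tape lying flat on the base's fixed deck, 72 outside diameter, 52 hole, 25 high (sizes in mm). Origin under its centre.
- pinpot: Bystander: small open grey plastic pin pot standing on the base's fixed deck, 50 diameter, 45 high (sizes in mm). Origin under its centre.
- glue: Bystander: white glue bottle, 56 diameter, 140 high, standing on the table left of the base (sizes in mm). Origin under its centre.
- offcut: Bystander: block of white foam, 90 x 60 x 40 high, on the table right of the base (sizes in mm). Origin under its centre.
- house: Bystander: small white card massing model of a house, 70 x 60 x 50 high, on the table right of the base (sizes in mm). Origin under its centre.
- cutter: Bystander: grey snap-off knife lying flat on the table in front of the base, 145 long, 26 wide, 19 high (sizes in mm). Origin under its centre.

How it is judged:
On the way, in this order (a step that is already met when the one before it is completed fails the run):
1. the panel is pressed fully shut with the fastener still free (value of joint panel below 0.025 rad and value of joint cam below 0.5 rad), for 0.2 s.
2. the fastener is turned to its locked stop with the panel shut (value of joint panel below 0.025 rad and value of joint cam above 1.45 rad), for 0.2 s.
At the end, for the whole second after the job is handed in: the panel is shut (within 0.025 rad), the fastener stands within 0.12 rad of its locked stop and is at rest (all of step 2 and velocity of joint cam between -0.05 and 0.05 rad/s); the robot touches nothing.
It fails at once if the fastener is turned (past 0.6 rad) while the panel is not shut (value of joint cam above 0.6 rad and value of joint panel above 0.05 rad).
It fails at once if the panel is swung further open (past 0.75 rad) (value of joint panel above 0.75 rad).
It fails at once if a bystander (tape, pin pot, glue, offcut, house or knife) is moved more than 30 mm or lifted (distance of any of tape, pinpot, glue, offcut, house, cutter from where it was at the start of the episode above 0.03 m).
It also fails if it takes over 51 s, if anything falls off the work surface, if the arm or the gripper's body presses on something with over 40 N, if the wrist force passes 120 N, or if a joint passes its speed limit or range.

## Working session

There is one attempt and no reset: what is moved stays moved. The work goes in short steps, Python scripts to look and compute and a tool call to move; the robot and the scene stay as the last step left them, time stands still between calls to the robot, and variables do not carry over. Pictures are saved under pics/ and viewed, and the job is handed in when it is done.

Besides the shell and the picture viewer there is one more tool, called after "Call:" as name(argument=value, ...) on one line, values as JSON. drive_tool: Moves the arm, as the interface text tells. Its arguments: {"type":"object","properties":{"commands":{"type":"array","items":{"type":"object","properties":{"rot":{"type":"array","items":{"type":"number"}},"xyz":{"type":"array","items":{"type":"number"}},"gripper":{"type":"number"}}}},"grip_force":{"type":"number"}},"required":["commands"]}

```bash
mkdir -p pics
python3 - <<'E'
from plant import ctrl
import cv2,numpy as np,pickle
s=ctrl.state();print({k:np.round(v,3).tolist() for k,v in s.items()})
d={}
for n in ["scene","top","wrist"]:
    c=ctrl.camera(n);d[n]=c
    cv2.imwrite(f"pics/{n}0.png",cv2.cvtColor(c["pixels"],cv2.COLOR_RGB2BGR))
    print(n,c["fx"],c["cx"],c["cy"],c["distortion"],np.round(c["world_to_cam"],3).tolist())
pickle.dump(d,open("d0.pkl","wb"))
E
```

```text
{'t': 0.0, 'qpos': [1.243, 0.469, -0.049, 1.534, 0.024, 1.141, -0.082], 'qd': [0.0, 0.001, 0.001, -0.001, 0.0, -0.0, -0.001], 'joint_torque': [-0.0, -51.031, -0.046, -23.772, 0.011, 0.008, 0.0], 'eef_pos': [0.199, -0.645, 0.23], 'eef_rot': [0.989, 0.149, -0.0, -0.001], 'ft_force': [0.531, 0.095, 0.305], 'wrist_torque': [-0.01, 0.019, 0.02], 'opening': 0.086}
scene 364.7552139543301 249.7398771189023 192.61887109547663 [-0.02229872  0.          0.          0.          0.        ] [[0.909, 0.416, -0.003, -0.531], [0.303, -0.667, -0.681, -0.053], [-0.286, 0.618, -0.732, 0.979], [0.0, 0.0, 0.0, 1.0]]
top 481.8462236153715 249.76681781767894 197.41808232108573 [-0.14082682  0.          0.          0.          0.        ] [[-0.022, -1.0, -0.021, 0.068], [-0.994, 0.024, -0.11, 0.554], [0.111, 0.018, -0.994, 1.006], [0.0, 0.0, 0.0, 1.0]]
wrist 275.51878971134454 258.56399696215504 192.89432751855117 [-0.06182182  0.          0.          0.          0.        ] [[0.294, -0.956, -0.001, -0.674], [-0.913, -0.281, 0.295, -0.038], [-0.283, -0.086, -0.955, 0.379], [0.0, 0.0, 0.0, 1.0]]
```

View pics/top0.png

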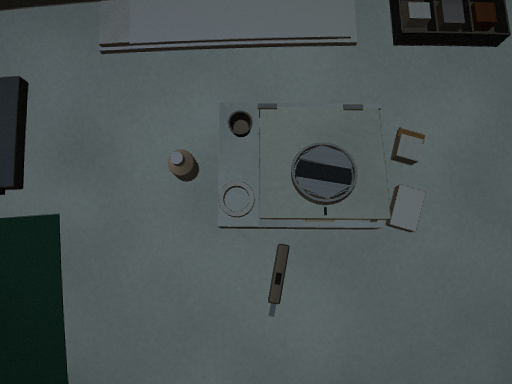

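View pics/scene0.png

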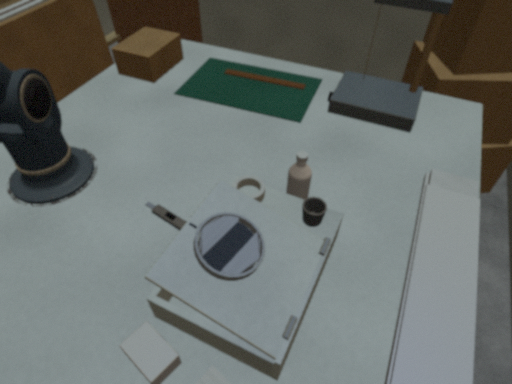

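View pics/wrist0.png

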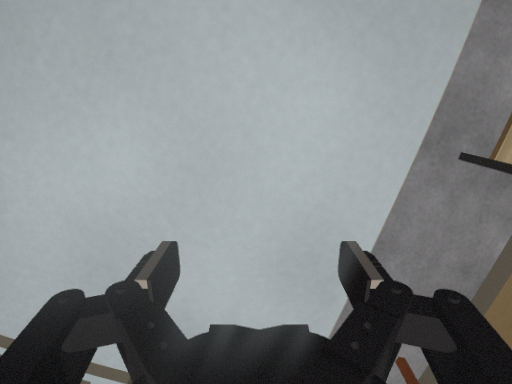

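The top view shows the base at columns 218-390, rows 103-230. The cam is at about (323,174), the mark at about (325,211), and the knife is in front at (279,275). I'll enlarge the picture to pick corners.

Run:
```python
import cv2,pickle,numpy as np
d=pickle.load(open("d0.pkl","rb"))
p=cv2.cvtColor(d["top"]["pixels"],cv2.COLOR_RGB2BGR)[90:240,205:405]
p=np.clip(p.astype(float)*1.7,0,255).astype(np.uint8)
cv2.imwrite("pics/top0z.png",cv2.resize(p,None,fx=4,fy=4,interpolation=cv2.INTER_CUBIC))
p=cv2.cvtColor(d["scene"]["pixels"],cv2.COLOR_RGB2BGR)[170:384,100:360]
p=np.clip(p.astype(float)*1.5,0,255).astype(np.uint8)
cv2.imwrite("pics/scene0z.png",cv2.resize(p,(780,642-60*0))[:600])
```

```text
(no output)
```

View pics/top0z.png

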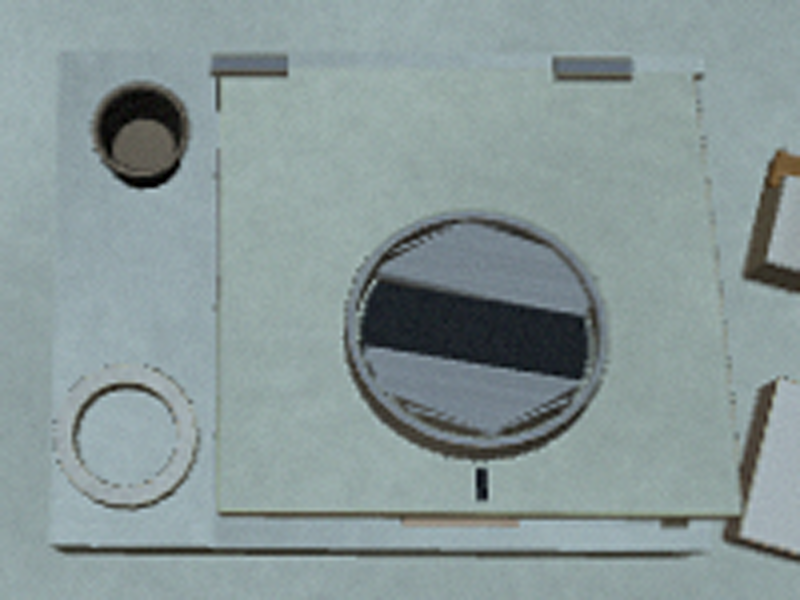

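View pics/scene0z.png

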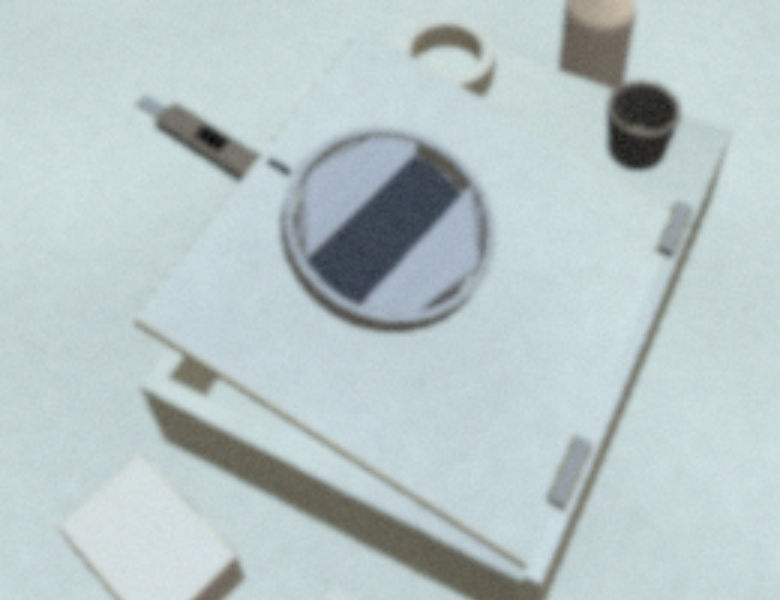

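```bash
cat > h.py <<'E'
import cv2,numpy as np
def ray(c,uv):
    K=np.array([[c["fx"],0,c["cx"]],[0,c["fy"],c["cy"]],[0,0,1]])
    n=cv2.undistortPoints(np.array([[uv]],float),K,np.array(c["distortion"]))[0,0]
    W=np.array(c["world_to_cam"]);R=W[:3,:3];o=-R.T@W[:3,3];v=R.T@np.r_[n,1];return o,v/np.linalg.norm(v)
def onz(c,uv,z):
    o,v=ray(c,uv);return o+v*(z-o[2])/v[2]
def tri(rs):
    A=sum(np.eye(3)-np.outer(v,v) for o,v in rs);b=sum((np.eye(3)-np.outer(v,v))@o for o,v in rs)
    return np.linalg.solve(A,b)
def proj(c,P):
    K=np.array([[c["fx"],0,c["cx"]],[0,c["fy"],c["cy"]],[0,0,1]]);W=np.array(c["world_to_cam"])
    return cv2.projectPoints(np.array(P,float).reshape(-1,3),cv2.Rodrigues(W[:3,:3])[0],W[:3,3],K,np.array(c["distortion"]))[0][:,0]
E
python3 - <<'E'
import pickle;from h import *
d=pickle.load(open("d0.pkl","rb"));t=d["top"];s=d["scene"]
T=lambda x,y:(205+(x-1.5)/4,90+(y-1.5)/4); S=lambda x,y:(100+(x-1)/3,170+(y-1)/3)
for n,a in dict(FL=(55,546),BL=(62,53),FR=(705,550),BR=(703,57)).items(): print(n,onz(t,T(*a),.085).round(4))
for n,a,b in [("panFR",(742,516),(136,322)),("mark",(482,484),(279,166)),("cam",(477,328),(391,226)),("case FR",(705,550),(143,388)),("pBR",(700,72),(525,565))]:
    r=[ray(t,T(*a)),ray(s,S(*b))];P=tri(r);print(n,P.round(4),np.round(proj(t,P)-T(*a),1),np.round(proj(s,P)-S(*b),1))
E
```

```text
FL [0.4921 0.1193 0.085 ]
BL [0.7506 0.1122 0.085 ]
FR [ 0.4818 -0.2116  0.085 ]
BR [ 0.7409 -0.2254  0.085 ]
panFR [ 0.4944 -0.2143  0.1496] [[0.2 0.2]] [[ 0.3 -0.1]]
mark [ 0.5122 -0.09    0.1519] [[0.4 0.5]] [[ 0.6 -0.1]]
cam [ 0.5892 -0.0925  0.1379] [[0.4 0.5]] [[ 0.7 -0.1]]
case FR [ 0.4814 -0.2173  0.0672] [[0.6 0.6]] [[ 0.9 -0.2]]
pBR [ 0.7309 -0.2236  0.0868] [[0.4 0.6]] [[ 0.9 -0.2]]
```

```bash
cat > to.py <<'E'
import sys
from plant import ctrl
import numpy as np
from scipy.spatial.transform import Rotation as R
s=ctrl.state();q=R.from_quat(s["eef_rot"]);M=q.as_matrix()
x,y,z,a=map(float,sys.argv[1:5])  # target pos, target angle of tool y axis
T=R.from_matrix(np.c_[[-np.sin(a),np.cos(a),0],[np.cos(a),np.sin(a),0],[0,0,-1]])
T=R.from_matrix(np.c_[np.cross([np.cos(a),np.sin(a),0],[0,0,-1]),[np.cos(a),np.sin(a),0],[0,0,-1]])
print("t",round(s["t"],2),"pos",np.round(s["eef_pos"],4),"yang",round(np.arctan2(M[1,1],M[0,1]),3),"F",np.round(s["ft_force"],1),"op",round(float(s["opening"]),4),"q",np.round(s["qpos"],2))
print("shift",M.T@(np.array([x,y,z])-s["eef_pos"]).round(4),"rot",(q.inv()*T).as_rotvec().round(3))
E
python3 to.py .51 -.1855 .2 1.39
```

```text
t 0.15 pos [ 0.1986 -0.6447  0.2305] yang -1.272 F [-1.1 -0.   0.1] op 0.0851 q [ 1.24  0.47 -0.05  1.53  0.02  1.14 -0.08]
shift [ 0.4327844  -0.34713597  0.03096981] rot [-1.000e-03 -2.000e-03 -2.662e+00]
```

Call:
drive_tool(commands=[{"rot": [0, 0, -0.12], "xyz": [0.031, -0.025, 0], "gripper": 0.0}, {"rot": [0, 0, -0.24], "xyz": [0.062, -0.05, 0], "gripper": 0.0}, {"rot": [0, 0, -0.36], "xyz": [0.093, -0.075, 0], "gripper": 0.0}, {"rot": [0, 0, -0.48], "xyz": [0.124, -0.1, 0], "gripper": 0.0}, {"rot": [0, 0, -0.6], "xyz": [0.155, -0.125, 0], "gripper": 0.0}], grip_force=40)

```text
t: 0.57
eef_pos: [0.3107, -0.4781, 0.2311]
eef_rot: [0.899, 0.437, -0.0, -0.0]
ft_force: [0.4, -0.0, -0.1]
opening: 0.0256
```

```bash
python3 to.py .51 -.1855 .2 1.39
```

```text
t 0.57 pos [ 0.3107 -0.4781  0.2311] yang -0.666 F [ 0.4 -0.  -0.1] op 0.0256 q [ 1.11  0.31 -0.24  1.78  0.08  1.06  0.18]
shift [ 0.35320096 -0.02416228  0.03110832] rot [-0.    -0.    -2.056]
```

Call:
drive_tool(commands=[{"rot": [0, 0, -0.12], "xyz": [0.04, -0.003, 0], "gripper": 0.0}, {"rot": [0, 0, -0.24], "xyz": [0.08, -0.006, 0], "gripper": 0.0}, {"rot": [0, 0, -0.36], "xyz": [0.12, -0.009, 0], "gripper": 0.0}, {"rot": [0, 0, -0.48], "xyz": [0.16, -0.012, 0], "gripper": 0.0}, {"rot": [0, 0, -0.6], "xyz": [0.2, -0.014, 0], "gripper": 0.0}])

```text
t: 0.98
eef_pos: [0.424, -0.3129, 0.2314]
eef_rot: [0.73, 0.683, -0.0, 0.0]
ft_force: [0.9, 0.3, 0.3]
opening: -0.0001
```

```bash
python3 to.py .51 -.1855 .18 1.39
```

```text
t 0.98 pos [ 0.424  -0.3129  0.2314] yang -0.066 F [0.9 0.3 0.3] op -0.0001 q [ 0.93  0.26 -0.44  1.86  0.13  1.05  0.36]
shift [0.13283623 0.07738163 0.05133557] rot [-0.     0.    -1.456]
```

Call:
drive_tool(commands=[{"rot": [0, 0, -0.12], "xyz": [0.03, 0.018, 0.01], "gripper": 0.0}, {"rot": [0, 0, -0.24], "xyz": [0.06, 0.036, 0.02], "gripper": 0.0}, {"rot": [0, 0, -0.36], "xyz": [0.09, 0.054, 0.03], "gripper": 0.0}, {"rot": [0, 0, -0.48], "xyz": [0.12, 0.07, 0.04], "gripper": 0.0}, {"rot": [0, 0, -0.6], "xyz": [0.133, 0.077, 0.05], "gripper": 0.0}])

```text
t: 1.4
eef_pos: [0.5123, -0.1825, 0.1813]
eef_rot: [0.493, 0.87, 0.001, 0.0]
ft_force: [-0.0, 0.2, -0.5]
opening: -0.0001
```

```bash
python3 to.py .51 -.1855 .18 1.39
python3 - <<'E'
from plant import ctrl
import cv2,numpy as np
for n in ["scene","top"]:
    c=ctrl.camera(n);p=c["pixels"][...,::-1]
    p=p[170:384,60:360] if n=="scene" else p[80:240,200:420]
    cv2.imwrite(f"pics/{n}1.png",cv2.resize(np.clip(p*1.6,0,255).astype(np.uint8),None,fx=2.6,fy=2.6))
E
```

```text
t 1.4 pos [ 0.5123 -0.1825  0.1813] yang 0.54 F [-0.   0.2 -0.5] op -0.0001 q [ 0.75  0.37 -0.61  1.88  0.25  0.97  0.57]
shift [-0.0013915  -0.00351904  0.00128843] rot [ 0.003  0.001 -0.85 ]
```

View pics/scene1.png

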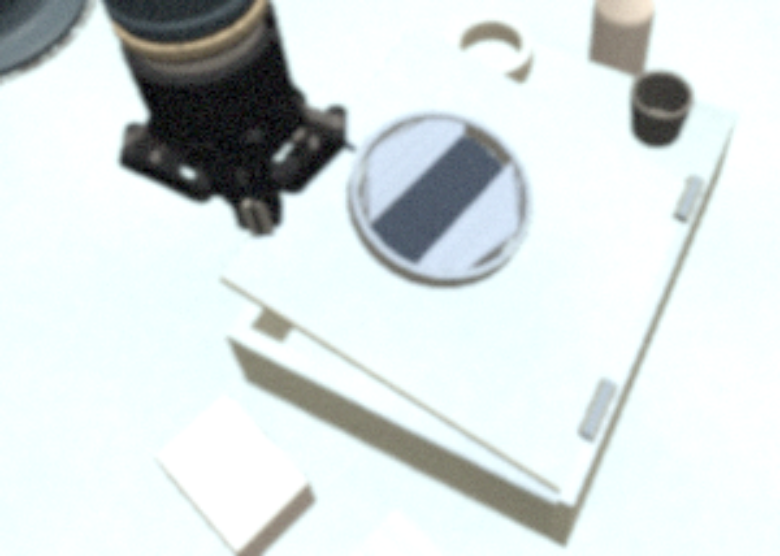

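The shut fingertips hang over the panel's front right corner (about (258,215) in this picture), clear of the cam. I'll press down.

Call:
drive_tool(commands=[{"rot": [0, 0, 0], "xyz": [-0.001, -0.002, 0.015], "gripper": 0.0}, {"rot": [0, 0, 0], "xyz": [-0.001, -0.002, 0.03], "gripper": 0.0}, {"rot": [0, 0, 0], "xyz": [-0.001, -0.002, 0.043], "gripper": 0.0}, {"rot": [0, 0, 0], "xyz": [-0.001, -0.002, 0.053], "gripper": 0.0}, {"rot": [0, 0, 0], "xyz": [-0.001, -0.002, 0.063], "gripper": 0.0}])

```text
t: 1.92
eef_pos: [0.5082, -0.191, 0.118]
eef_rot: [0.499, 0.866, -0.001, 0.0]
ft_force: [-1.3, -0.6, 1.6]
opening: -0.0
```

Call:
drive_tool(commands=[{"rot": [0, 0, 0], "xyz": [0, 0, 0.008], "gripper": 0.0}, {"rot": [0, 0, 0], "xyz": [0, 0, 0.016], "gripper": 0.0}, {"rot": [0, 0, 0], "xyz": [0, 0, 0.022], "gripper": 0.0}, {"rot": [0, 0, 0], "xyz": [0, 0, 0.026], "gripper": 0.0}, {"rot": [0, 0, 0], "xyz": [0, 0, 0.028], "gripper": 0.0}])

```text
t: 2.33
eef_pos: [0.5086, -0.1896, 0.0898]
eef_rot: [0.498, 0.867, -0.0, -0.0]
ft_force: [-1.8, 0.3, 1.4]
opening: 0.0001
```

```bash
python3 to.py .507 -.1855 .084 .54
```

```text
t 2.33 pos [ 0.5086 -0.1896  0.0898] yang 0.528 F [-1.8  0.3  1.4] op 0.0001 q [ 0.7   0.49 -0.55  1.96  0.35  0.79  0.49]
shift [0.00434629 0.00068486 0.00580093] rot [-0.    -0.    -0.012]
```

Call:
drive_tool(commands=[{"rot": [0, 0, 0], "xyz": [0, 0, 0.002], "gripper": 0.0}, {"rot": [0, 0, 0], "xyz": [0, 0, 0.004], "gripper": 0.0}, {"rot": [0, 0, 0], "xyz": [0, 0, 0.005], "gripper": 0.0}, {"rot": [0, 0, 0], "xyz": [0, 0, 0.006], "gripper": 0.0}, {"rot": [0, 0, 0], "xyz": [0, 0, 0.007], "gripper": 0.0}])

```text
t: 2.75
eef_pos: [0.509, -0.1895, 0.0849]
eef_rot: [0.498, 0.867, -0.001, 0.0]
ft_force: [-6.6, 1.3, 20.4]
opening: -0.0003
```

Call:
drive_tool(commands=[{"rot": [0, 0, 0], "xyz": [0, 0, 0], "gripper": 0.0}, {"rot": [0, 0, 0], "xyz": [0, 0, 0], "gripper": 0.0}, {"rot": [0, 0, 0], "xyz": [0, 0, 0], "gripper": 0.0}, {"rot": [0, 0, 0], "xyz": [0, 0, -0.02], "gripper": 0.0}, {"rot": [0, 0, 0], "xyz": [0, 0, -0.06], "gripper": 0.0}])

```text
t: 3.17
eef_pos: [0.5058, -0.1887, 0.1403]
eef_rot: [0.498, 0.867, -0.0, -0.004]
ft_force: [0.3, -0.6, -0.4]
opening: 0.0002
```

```bash
python3 to.py .5748 -.0923 .19 1.39
python3 - <<'E'
from plant import ctrl
import cv2,numpy as np,pickle
d={}
for n in ["scene","top"]:
    c=ctrl.camera(n);d[n]=c;p=c["pixels"][...,::-1]
    p=p[170:384,60:360] if n=="scene" else p[80:240,200:420]
    cv2.imwrite(f"pics/{n}2.png",cv2.resize(np.clip(p*1.4,0,255).astype(np.uint8),None,fx=2.6 if n=="scene" else 3.5,fy=2.6 if n=="scene" else 3.5))
pickle.dump(d,open("d2.pkl","wb"))
E
```

```text
t 3.17 pos [ 0.5058 -0.1887  0.1403] yang 0.528 F [ 0.3 -0.6 -0.4] op 0.0002 q [ 0.74  0.42 -0.58  1.92  0.29  0.9   0.54]
shift [ 0.04881589  0.10794678 -0.04988538] rot [-0.002 -0.009 -0.862]
```

View pics/scene2.png

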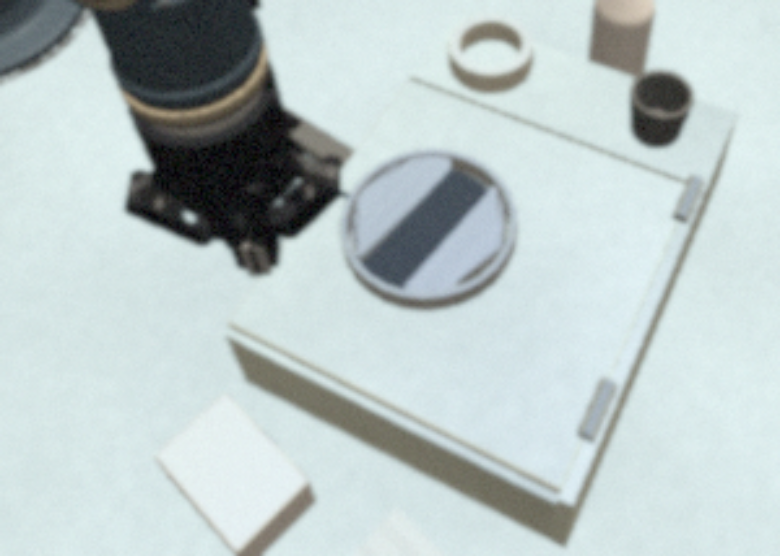

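View pics/top2.png

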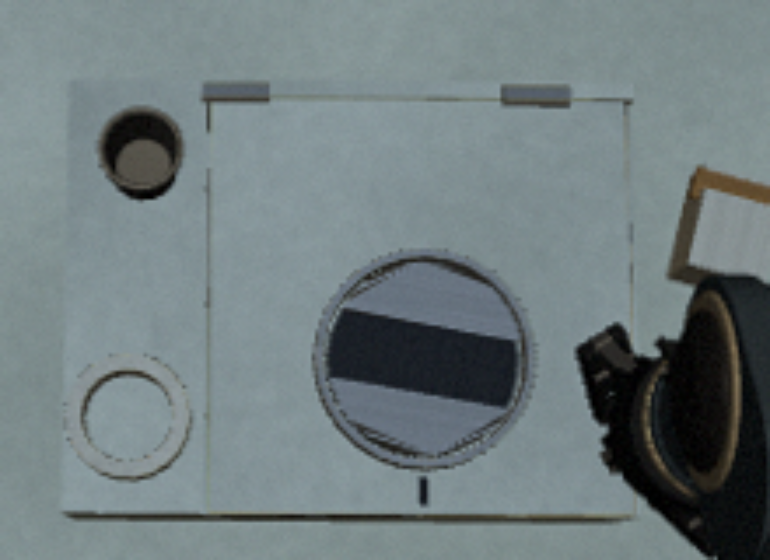

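The panel lies flush and shut. The cam ring is centred at about (423,357) and the slot runs from (337,343) to (510,373) in the enlarged top view. I'll measure it.

Run:
```python
import pickle;from h import *
d=pickle.load(open("d2.pkl","rb"));t=d["top"]
g=cv2.cvtColor(t["pixels"],cv2.COLOR_RGB2GRAY)
m=np.zeros_like(g);m[165:200,290:352]=(g[165:200,290:352]<55)*255
k,l,st,ce=cv2.connectedComponentsWithStats(m);i=1+st[1:,4].argmax();print(st[i],ce[i])
c=max(cv2.findContours((l==i).astype(np.uint8),0,2)[0],key=cv2.contourArea)
W=np.array([onz(t,p[0],.089)[:2] for p in c],np.float32)
(cx,cy),wh,a=cv2.minAreaRect(W);print(cx,cy,wh,a)
pts=np.array([onz(t,p[::-1],.089)[:2] for p in np.argwhere(l==i)]);mu=pts.mean(0);w,v=np.linalg.eigh(np.cov((pts-mu).T));print(mu,np.arctan2(v[1,1],v[0,1]))
print("ring",onz(t,(200+422.5/3.5,80+357/3.5),.103))
mk=(200+423/3.5,80+491/3.5);print("mark",onz(t,mk,.085))
for n,p in dict(FL=(65,515),BL=(70,83),FR=(633,518)).items():print(n,onz(t,(200+p[0]/3.5,80+p[1]/3.5),.085))
```

```text
[ 293  168   58   29 1087] [321.0450782  182.05151794]
0.5768879055976868 -0.09319321066141129 (0.11671046912670135, 0.04662516340613365) 81.62803649902344
[ 0.57679589 -0.09194255] 1.375239197335782
ring [ 0.5749283  -0.08940389  0.103     ]
mark [ 0.49900403 -0.08908567  0.085     ]
FL [0.48998677 0.1189457  0.085     ]
BL [0.74878438 0.11245021 0.085     ]
FR [ 0.48006213 -0.21148241  0.085     ]
```

Call:
drive_tool(commands=[{"rot": [0, 0, -0.12], "xyz": [0.005, 0.01, -0.03], "gripper": 0.05}, {"rot": [0, 0, -0.24], "xyz": [0.015, 0.035, -0.045], "gripper": 0.05}, {"rot": [0, 0, -0.36], "xyz": [0.03, 0.065, -0.045], "gripper": 0.05}, {"rot": [0, 0, -0.48], "xyz": [0.045, 0.095, -0.045], "gripper": 0.05}, {"rot": [0, 0, -0.6], "xyz": [0.05, 0.108, -0.045], "gripper": 0.05}])

```text
t: 3.68
eef_pos: [0.5792, -0.0866, 0.1893]
eef_rot: [0.214, 0.977, 0.002, 0.002]
ft_force: [-0.3, -0.1, -0.0]
opening: 0.0499
```

```bash
python3 to.py .5755 -.0915 .15 1.375
```

```text
t 3.68 pos [ 0.5792 -0.0866  0.1893] yang 1.139 F [-0.3 -0.1 -0. ] op 0.0499 q [ 0.64  0.47 -0.75  1.77  0.36  1.04  0.9 ]
shift [ 0.00140864 -0.00616834  0.03927031] rot [ 0.004  0.003 -0.236]
```

Call:
drive_tool(commands=[{"rot": [0.002, 0.001, -0.12], "xyz": [0.001, -0.004, 0.012], "gripper": 0.05}, {"rot": [0.004, 0.003, -0.236], "xyz": [0.0014, -0.006, 0.025], "gripper": 0.05}, {"rot": [0.004, 0.003, -0.236], "xyz": [0.0014, -0.006, 0.036], "gripper": 0.05}, {"rot": [0.004, 0.003, -0.236], "xyz": [0.0014, -0.006, 0.039], "gripper": 0.05}])

```text
t: 4.02
eef_pos: [0.5718, -0.0969, 0.147]
eef_rot: [0.105, 0.994, -0.001, -0.003]
ft_force: [-0.8, -0.7, -0.0]
opening: 0.0498
```

```bash
python3 to.py .5755 -.0915 .115 1.375;  python3 - <<'E'
from plant import ctrl
import cv2,numpy as np
for n in ["scene","wrist"]:
    c=ctrl.camera(n);p=c["pixels"][...,::-1]
    if n=="scene":p=p[170:354,80:340]
    k=3 if n=="scene" else 1.5
    cv2.imwrite(f"pics/{n}3.png",cv2.resize(np.clip(p*1.4,0,255).astype(np.uint8),None,fx=k,fy=k))
E
```

```text
t 4.02 pos [ 0.5718 -0.0969  0.147 ] yang 1.361 F [-0.8 -0.7 -0. ] op 0.0498 q [ 0.67  0.52 -0.77  1.81  0.43  0.99  1.07]
shift [-0.00270643  0.00615872  0.03196241] rot [-0.003 -0.007 -0.014]
```

View pics/wrist3.png

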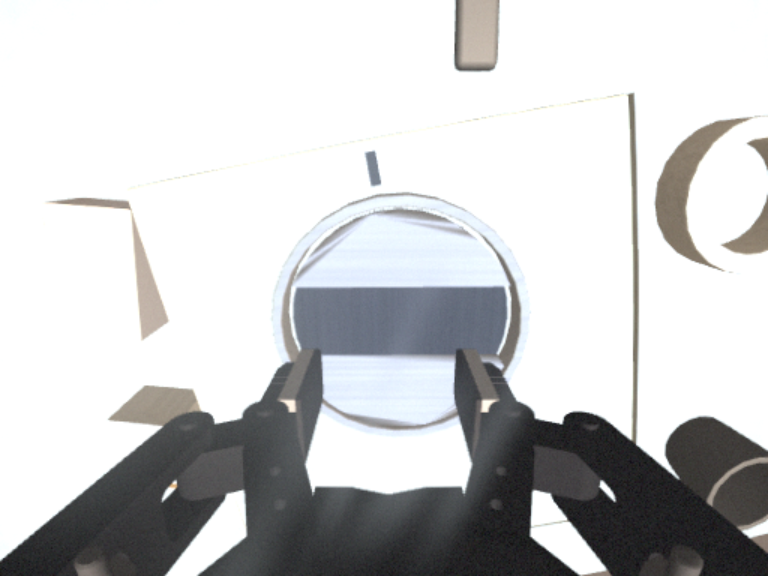

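View pics/scene3.png

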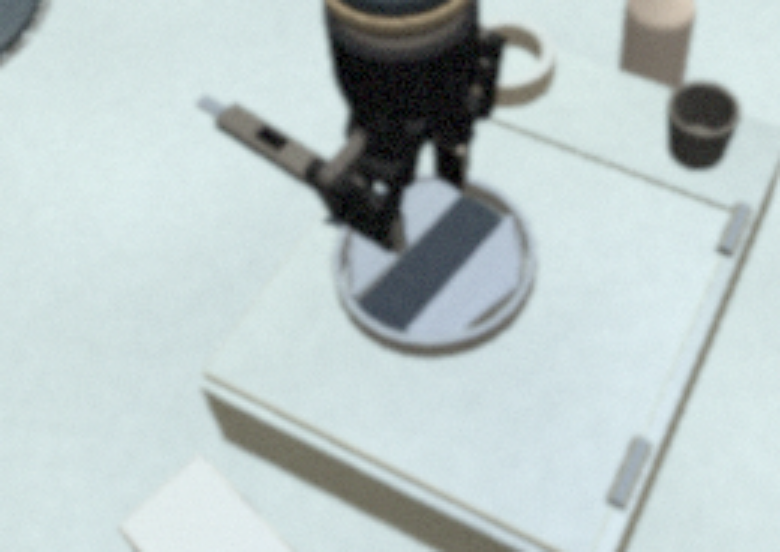

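The slot lies straight between the two fingertips in the wrist view, and the jaws are parallel to it. I'll fine-tune, then descend.

```bash
python3 to.py .5755 -.0915 .112 1.375
```

```text
t 4.12 pos [ 0.5726 -0.0969  0.1484] yang 1.361 F [ 0.2 -0.8  0.8] op 0.0499 q [ 0.67  0.52 -0.77  1.81  0.43  0.99  1.07]
shift [-0.00189104  0.00601103  0.03637061] rot [-0.003 -0.005 -0.014]
```

Call:
drive_tool(commands=[{"rot": [0, -0.002, -0.014], "xyz": [-0.002, 0.006, 0.012], "gripper": 0.05}, {"rot": [0, -0.002, -0.014], "xyz": [-0.002, 0.006, 0.024], "gripper": 0.05}, {"rot": [0, -0.002, -0.014], "xyz": [-0.002, 0.006, 0.034], "gripper": 0.05}, {"rot": [0, -0.002, -0.014], "xyz": [-0.002, 0.006, 0.036], "gripper": 0.05}, {"rot": [0, -0.002, -0.014], "xyz": [-0.002, 0.006, 0.036], "gripper": 0.05}])

```text
t: 4.53
eef_pos: [0.5753, -0.0914, 0.112]
eef_rot: [0.096, 0.995, -0.002, -0.002]
ft_force: [-0.1, -0.2, 1.5]
opening: 0.0499
```

```bash
python3 - <<'E'
from plant import ctrl
import cv2,numpy as np
for n in ["scene","wrist"]:
    c=ctrl.camera(n);p=c["pixels"][...,::-1]
    if n=="scene":p=p[200:330,150:300]
    k=4.6 if n=="scene" else 1.5
    cv2.imwrite(f"pics/{n}4.png",cv2.resize(np.clip(p*1.1,0,255).astype(np.uint8),None,fx=k,fy=k))
E
python3 to.py .5755 -.0915 .091 1.375
```

```text
t 4.63 pos [ 0.5762 -0.0914  0.1133] yang 1.378 F [-0.1  0.1  0.8] op 0.0499 q [ 0.63  0.57 -0.75  1.84  0.48  0.93  1.04]
shift [ 0.00063972 -0.00015324  0.02230151] rot [-0.004 -0.001  0.003]
```

View pics/scene4.png

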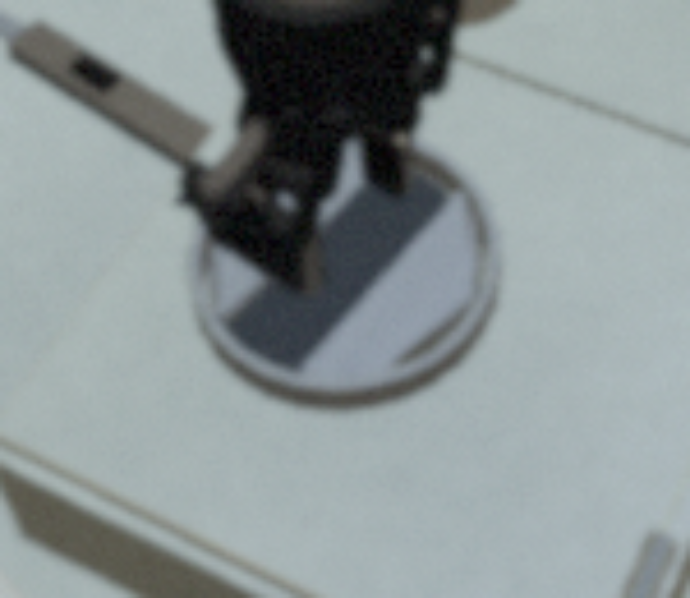

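View pics/wrist4.png

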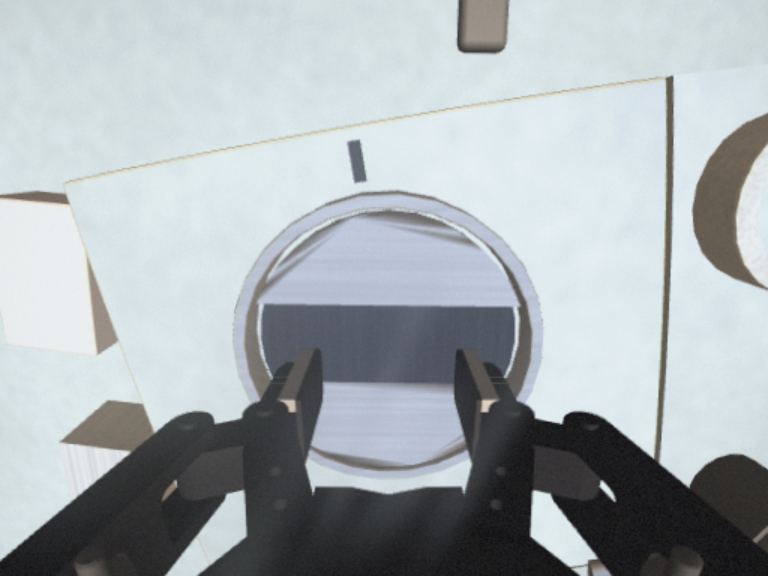

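The fingertips are centred along the slot (column about 388). I'll go in about 20 mm, slowly.

Call:
drive_tool(commands=[{"rot": [0, 0, 0], "xyz": [0, 0, 0.006], "gripper": 0.05}, {"rot": [0, 0, 0], "xyz": [0, 0, 0.012], "gripper": 0.05}, {"rot": [0, 0, 0], "xyz": [0, 0, 0.017], "gripper": 0.05}, {"rot": [0, 0, 0], "xyz": [0, 0, 0.02], "gripper": 0.05}, {"rot": [0, 0, 0], "xyz": [0, 0, 0.02], "gripper": 0.05}])

```text
t: 5.05
eef_pos: [0.5754, -0.0915, 0.0923]
eef_rot: [0.096, 0.995, -0.002, -0.002]
ft_force: [-1.0, -0.1, 0.5]
opening: 0.0498
```

```bash
python3 - <<'E'
from plant import ctrl
import cv2,numpy as np
for n in ["wrist"]:
    c=ctrl.camera(n);p=c["pixels"][...,::-1]
    cv2.imwrite(f"pics/{n}5.png",cv2.resize(np.clip(p*1.1,0,255).astype(np.uint8),None,fx=1.5,fy=1.5))
E
python3 to.py .5755 -.0915 .091 1.375
```

```text
t 5.1 pos [ 0.5757 -0.0915  0.0928] yang 1.378 F [-0.5 -0.4  0.3] op 0.0501 q [ 0.62  0.59 -0.73  1.85  0.5   0.89  1.03]
shift [ 1.92053499e-04 -3.18177703e-05  1.80058409e-03] rot [-0.004 -0.002  0.003]
```

View pics/wrist5.png

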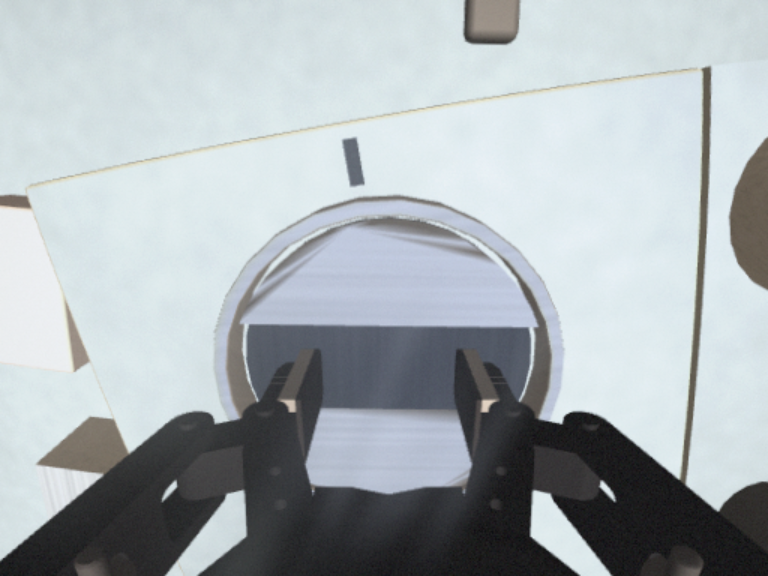

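Call:
drive_tool(commands=[{"rot": [0, 0, 0.1], "xyz": [0, 0, 0.002], "gripper": 0.05}, {"rot": [0, 0, 0.2], "xyz": [0, 0, 0.002], "gripper": 0.05}, {"rot": [0, 0, 0.3], "xyz": [0, 0, 0.002], "gripper": 0.05}, {"rot": [0, 0, 0.4], "xyz": [0, 0, 0.002], "gripper": 0.05}, {"rot": [0, 0, 0.5], "xyz": [0, 0, 0.002], "gripper": 0.05}])

```text
t: 5.52
eef_pos: [0.5754, -0.0906, 0.0914]
eef_rot: [0.341, 0.94, -0.002, -0.001]
ft_force: [-1.3, 0.7, -0.3]
opening: 0.05
```

```bash
python3 - <<'E'
from plant import ctrl
import cv2,numpy as np
print(ctrl.state()["wrist_torque"].round(2) if hasattr(ctrl.state()["wrist_torque"],"round") else ctrl.state()["wrist_torque"])
for n in ["wrist"]:
    c=ctrl.camera(n);p=c["pixels"][...,::-1]
    cv2.imwrite(f"pics/{n}6.png",cv2.resize(np.clip(p*1.1,0,255).astype(np.uint8),None,fx=1.5,fy=1.5))
E
python3 to.py .5755 -.0915 .091 -.46
```

```text
[0.31 0.31 0.16]
t 5.57 pos [ 0.5755 -0.0906  0.0915] yang 0.871 F [-2.2  1.7  0.1] op 0.0503 q [ 0.53  0.56 -0.61  1.86  0.41  0.86  0.59]
shift [-0.0005796  -0.00068651  0.00050277] rot [-0.004  0.003  1.331]
```

View pics/wrist6.png

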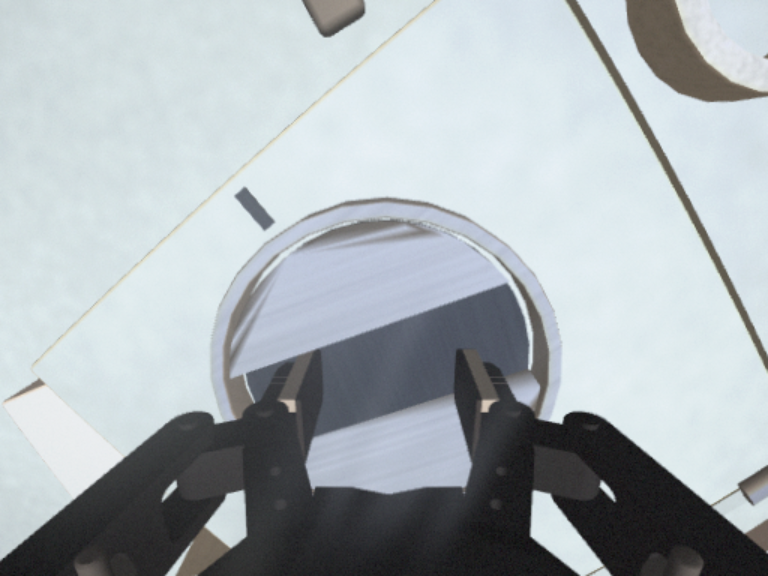

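The slot follows the fingers with a lag of about 0.27 rad. I'll keep turning.

Call:
drive_tool(commands=[{"rot": [0, 0, 0.1], "xyz": [0, 0, 0], "gripper": 0.05}, {"rot": [0, 0, 0.2], "xyz": [0, 0, 0], "gripper": 0.05}, {"rot": [0, 0, 0.3], "xyz": [0, 0, 0], "gripper": 0.05}, {"rot": [0, 0, 0.4], "xyz": [0, 0, 0], "gripper": 0.05}, {"rot": [0, 0, 0.5], "xyz": [0, 0, 0], "gripper": 0.05}])

```text
t: 5.98
eef_pos: [0.5758, -0.0909, 0.0914]
eef_rot: [0.562, 0.827, -0.002, -0.0]
ft_force: [-0.5, 0.7, 0.6]
opening: 0.0499
```

```bash
python3 to.py .5755 -.0915 .091 -.3
```

```text
t 5.98 pos [ 0.5758 -0.0909  0.0914] yang 0.376 F [-0.5  0.7  0.6] op 0.0499 q [ 0.45  0.53 -0.49  1.86  0.33  0.83  0.17]
shift [-0.00044701 -0.00049814  0.00040254] rot [-0.003  0.003  0.676]
```

Call:
drive_tool(commands=[{"rot": [0, 0, 0.1], "xyz": [0, 0, 0], "gripper": 0.05}, {"rot": [0, 0, 0.2], "xyz": [0, 0, 0], "gripper": 0.05}, {"rot": [0, 0, 0.3], "xyz": [0, 0, 0], "gripper": 0.05}, {"rot": [0, 0, 0.4], "xyz": [0, 0, 0], "gripper": 0.05}, {"rot": [0, 0, 0.5], "xyz": [0, 0, 0], "gripper": 0.05}])

```text
t: 6.4
eef_pos: [0.576, -0.0913, 0.0914]
eef_rot: [0.749, 0.662, -0.002, 0.001]
ft_force: [-1.1, 0.0, 0.7]
opening: 0.0499
```

```bash
python3 to.py .5755 -.0915 .091 -.3;python3 - <<'E'
from plant import ctrl
print(ctrl.state()["wrist_torque"])
E
```

```text
t 6.4 pos [ 0.576  -0.0913  0.0914] yang -0.124 F [-1.1  0.   0.7] op 0.0499 q [ 0.36  0.51 -0.36  1.87  0.25  0.81 -0.26]
shift [-0.00025875 -0.00047075  0.0004018 ] rot [-0.001  0.004  0.176]
[0.02572428 0.18442139 0.16834693]
```

Call:
drive_tool(commands=[{"rot": [0, 0, 0.08], "xyz": [0, 0, 0], "gripper": 0.05}, {"rot": [0, 0, 0.14], "xyz": [0, 0, 0], "gripper": 0.05}, {"rot": [0, 0, 0.18], "xyz": [0, 0, 0], "gripper": 0.05}, {"rot": [0, 0, 0.18], "xyz": [0, 0, 0], "gripper": 0.05}])

```text
t: 6.73
eef_pos: [0.576, -0.0914, 0.0914]
eef_rot: [0.805, 0.593, -0.002, 0.001]
ft_force: [-0.1, -0.5, 0.7]
opening: 0.0502
```

```bash
python3 - <<'E'
from plant import ctrl
import cv2,numpy as np
print(ctrl.state()["wrist_torque"])
c=ctrl.camera("wrist");p=c["pixels"][...,::-1]
cv2.imwrite(f"pics/wrist7.png",cv2.resize(np.clip(p*1.1,0,255).astype(np.uint8),None,fx=1.5,fy=1.5))
E
python3 to.py .5755 -.0915 .091 -.3
```

```text
[-0.0454019   0.19997763  0.05644099]
t 6.78 pos [ 0.5761 -0.0914  0.0914] yang -0.299 F [-1.4 -0.4  0.2] op 0.0499 q [ 0.33  0.5  -0.32  1.87  0.22  0.81 -0.41]
shift [-0.00027093 -0.00054343  0.00040159] rot [-0.001  0.004  0.001]
```

View pics/wrist7.png

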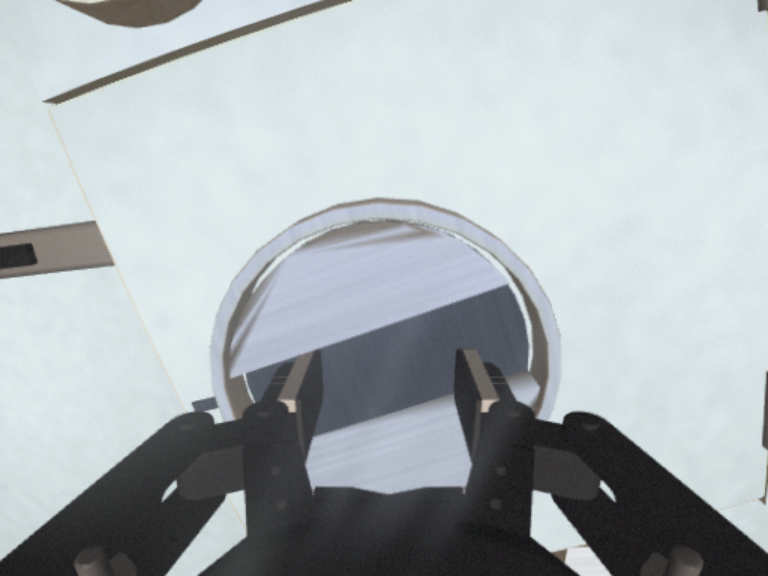

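Call:
drive_tool(commands=[{"rot": [0, 0, 0.03], "xyz": [0, 0, 0], "gripper": 0.05}, {"rot": [0, 0, 0.06], "xyz": [0, 0, 0], "gripper": 0.05}, {"rot": [0, 0, 0.08], "xyz": [0, 0, 0], "gripper": 0.05}, {"rot": [0, 0, 0.08], "xyz": [0, 0, 0], "gripper": 0.05}])

```text
t: 7.12
eef_pos: [0.5761, -0.0915, 0.0914]
eef_rot: [0.828, 0.56, -0.002, 0.001]
ft_force: [-1.4, -0.0, 0.9]
opening: 0.05
```

```bash
python3 - <<'E'
from plant import ctrl
print(ctrl.state()["wrist_torque"])
E
python3 to.py .5755 -.0915 .091 -.3
```

```text
[-0.01789397  0.12866931  0.08172153]
t 7.12 pos [ 0.5761 -0.0915  0.0914] yang -0.381 F [-1.4 -0.   0.9] op 0.05 q [ 0.31  0.5  -0.3   1.87  0.2   0.8  -0.48]
shift [-0.00022152 -0.00055675  0.0004012 ] rot [-0.001  0.004 -0.081]
```

Call:
drive_tool(commands=[{"rot": [0, 0, 0.03], "xyz": [0, 0, 0], "gripper": 0.05}, {"rot": [0, 0, 0.06], "xyz": [0, 0, 0], "gripper": 0.05}, {"rot": [0, 0, 0.06], "xyz": [0, 0, 0], "gripper": 0.05}])

```text
t: 7.37
eef_pos: [0.5758, -0.0915, 0.0915]
eef_rot: [0.843, 0.537, -0.002, 0.001]
ft_force: [-3.5, -2.5, 3.0]
opening: 0.05
```

```bash
python3 - <<'E'
from plant import ctrl
import cv2,numpy as np
print(ctrl.state()["wrist_torque"])
for n in ["wrist","scene"]:
    c=ctrl.camera(n);p=c["pixels"][...,::-1]
    if n=="scene":p=p[200:330,150:300]
    k=4.6 if n=="scene" else 1.5
    cv2.imwrite(f"pics/{n}8.png",cv2.resize(np.clip(p*1.1,0,255).astype(np.uint8),None,fx=k,fy=k))
E
python3 to.py .5755 -.0915 .091 -.3
```

```text
[-0.33199139  0.41638698  1.1154799 ]
t 7.47 pos [ 0.5758 -0.0915  0.0915] yang -0.437 F [-2.8 -0.8  4.1] op 0.0499 q [ 0.3   0.5  -0.29  1.87  0.19  0.8  -0.53]
shift [-0.00012457 -0.00027155  0.00050074] rot [-0.001  0.005 -0.137]
```

View pics/wrist8.png

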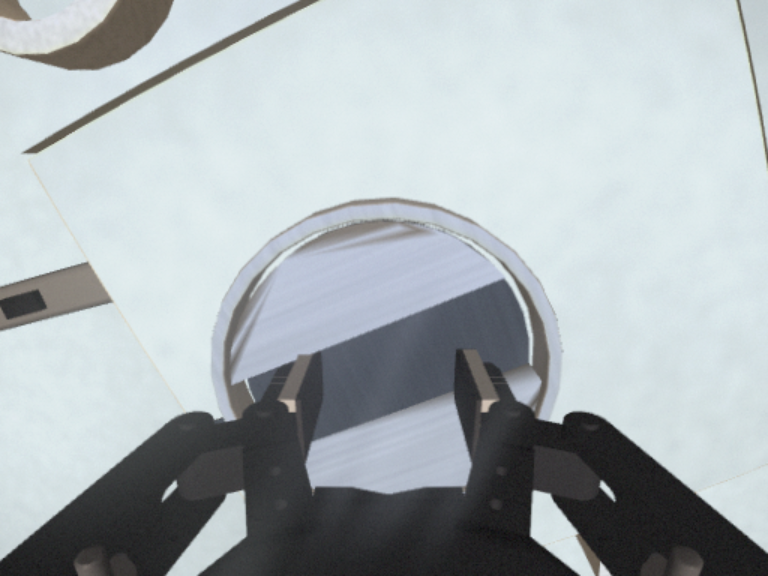

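View pics/scene8.png

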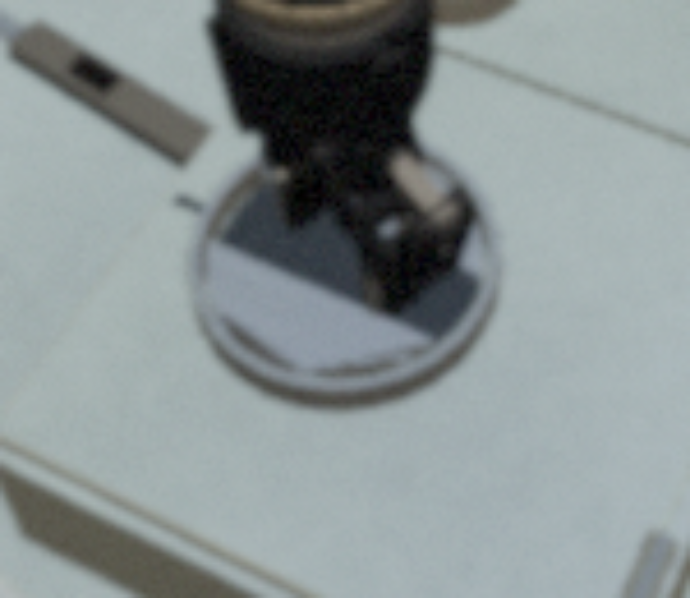

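The wrist moment jumped to about 1.1 N m, so the cam is at its stop with the slot pointing at the mark. I'll hold, back off within the slot's play, and lift out.

Call:
drive_tool(commands=[{"rot": [0, 0, 0], "xyz": [0, 0, 0], "gripper": 0.05}, {"rot": [0, 0, 0], "xyz": [0, 0, 0], "gripper": 0.05}, {"rot": [0, 0, 0], "xyz": [0, 0, 0], "gripper": 0.05}, {"rot": [0, 0, -0.1], "xyz": [0, 0, 0], "gripper": 0.05}, {"rot": [0, 0, -0.2], "xyz": [0, 0, 0], "gripper": 0.05}])

```text
t: 7.88
eef_pos: [0.5767, -0.0911, 0.0912]
eef_rot: [0.787, 0.616, -0.001, 0.0]
ft_force: [0.3, -0.3, -0.6]
opening: 0.0503
```

```bash
python3 - <<'E'
from plant import ctrl
print(ctrl.state()["wrist_torque"])
E
python3 to.py .5755 -.0915 .091 -.3
```

```text
[ 0.01447554  0.05793608 -0.00419019]
t 7.88 pos [ 0.5767 -0.0911  0.0912] yang -0.242 F [ 0.3 -0.3 -0.6] op 0.0503 q [ 0.34  0.5  -0.34  1.87  0.22  0.81 -0.36]
shift [-0.00067582 -0.001069    0.00020127] rot [-0.     0.002  0.058]
```

Call:
drive_tool(commands=[{"rot": [0, 0, -0.08], "xyz": [0, 0, 0], "gripper": 0.05}, {"rot": [0, 0, -0.15], "xyz": [0, 0, 0], "gripper": 0.05}, {"rot": [0, 0, -0.15], "xyz": [0, 0, -0.01], "gripper": 0.05}, {"rot": [0, 0, -0.15], "xyz": [0, 0, -0.03], "gripper": 0.05}, {"rot": [0, 0, -0.15], "xyz": [0, 0, -0.07], "gripper": 0.05}])

```text
t: 8.3
eef_pos: [0.5735, -0.0911, 0.1584]
eef_rot: [0.741, 0.672, -0.004, -0.003]
ft_force: [0.7, -0.4, 0.2]
opening: 0.0499
```

```bash
python3 to.py .45 -.25 .25 -.3
```

```text
t 8.3 pos [ 0.5735 -0.0911  0.1584] yang -0.098 F [ 0.7 -0.4  0.2] op 0.0499 q [ 0.39  0.43 -0.4   1.82  0.2   0.95 -0.19]
shift [-0.17027032 -0.10835445 -0.09032912] rot [-0.01   0.002  0.202]
```

Raise it and move aside to see the cam.

Call:
drive_tool(commands=[{"rot": [0, 0, 0], "xyz": [0, 0, -0.03], "gripper": 0.05}, {"rot": [0, 0, 0], "xyz": [-0.02, -0.01, -0.06], "gripper": 0.05}, {"rot": [0, 0, 0], "xyz": [-0.055, -0.03, -0.07], "gripper": 0.05}, {"rot": [0, 0, 0], "xyz": [-0.09, -0.05, -0.08], "gripper": 0.05}, {"rot": [0, 0, 0], "xyz": [-0.125, -0.07, -0.09], "gripper": 0.05}])

```text
t: 8.72
eef_pos: [0.495, -0.2097, 0.2536]
eef_rot: [0.74, 0.672, -0.0, 0.001]
ft_force: [0.3, -0.7, 0.8]
opening: 0.0503
```

Call:
drive_tool(commands=[{"rot": [0, 0, 0], "xyz": [-0.035, -0.02, 0], "gripper": 0.05}, {"rot": [0, 0, 0], "xyz": [-0.07, -0.04, 0], "gripper": 0.05}, {"rot": [0, 0, 0], "xyz": [-0.09, -0.06, 0], "gripper": 0.05}, {"rot": [0, 0, 0], "xyz": [-0.09, -0.06, 0], "gripper": 0.05}, {"rot": [0, 0, 0], "xyz": [-0.09, -0.06, 0], "gripper": 0.05}])

```text
t: 9.13
eef_pos: [0.4264, -0.2944, 0.253]
eef_rot: [0.742, 0.671, -0.001, 0.001]
ft_force: [1.2, 1.5, 0.3]
opening: 0.0503
```

```bash
python3 - <<'E'
from plant import ctrl
import pickle;from h import *
t=ctrl.camera("top");g=cv2.cvtColor(t["pixels"],cv2.COLOR_RGB2GRAY)
m=np.zeros_like(g);m[150:212,290:352]=(g[150:212,290:352]<55)*255
k,l,st,ce=cv2.connectedComponentsWithStats(m);i=1+st[1:,4].argmax();print(st[i],ce[i])
pts=np.array([onz(t,p[::-1],.089)[:2] for p in np.argwhere(l==i)]);mu=pts.mean(0);w,v=np.linalg.eigh(np.cov((pts-mu).T));print(mu,np.arctan2(v[1,1],v[0,1])%np.pi,"base yaw -.029")
p=t["pixels"][80:330,190:420,::-1]
cv2.imwrite("pics/top9.png",cv2.resize(np.clip(p*1.4,0,255).astype(np.uint8),None,fx=2.4,fy=2.4))
E
python3 to.py .45 -.25 .25 -.3
```

```text
[ 293  153   58   58 1342] [321.67064083 181.62220566]
[ 0.57777169 -0.09328705] 2.9622711494649505 base yaw -.029
t 9.18 pos [ 0.4277 -0.2929  0.2529] yang -0.096 F [ 0.4 -0.1  0.3] op 0.0501 q [ 0.79  0.21 -0.32  1.86  0.08  1.08  0.35]
shift [0.04484516 0.01808973 0.00278982] rot [0.001 0.003 0.204]
```

View pics/top9.png

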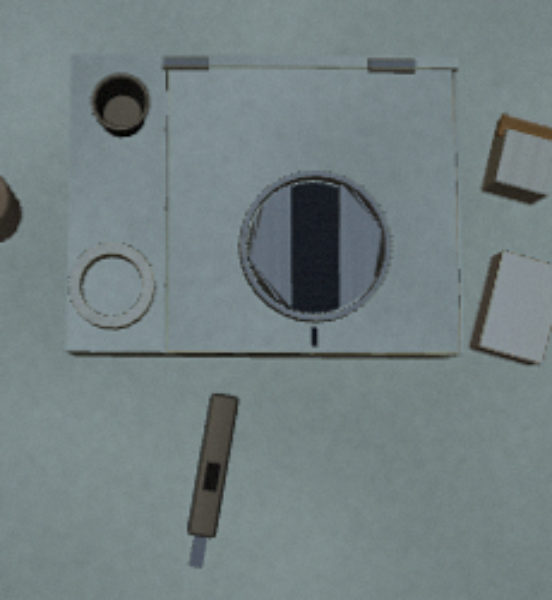

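The panel is flush and the slot (columns 291-340) points at the mark at (314,336). The 2.96 rad slot angle included the dark rim around the disc, so I'll redo it from the disc's middle only.

```bash
python3 - <<'E'
from plant import ctrl
from h import *
t=ctrl.camera("top");g=cv2.cvtColor(t["pixels"],cv2.COLOR_RGB2GRAY)
c=[]
for r in range(163,202):
    xs=np.where(g[r,306:338]<55)[0]+306; c.append(onz(t,(xs.mean(),r),.089)[:2])
    if r%10==0: print(r,xs.min(),xs.max(),len(xs))
c=np.array(c);s=np.polyfit(c[:,0],c[:,1],1)[0];print("slot angle",np.arctan(s), "cam err vs yaw -.029", np.arctan(s)+.029)
E
python3 -c "
from plant import ctrl;s=ctrl.state();print(s['t'],s['qd'],s['ft_force'])"
```

```text
170 311 331 21
180 311 331 21
190 311 330 20
200 311 331 21
slot angle -0.04529188070660254 cam err vs yaw -.029 -0.01629188070660254
9.2333 [-0.01913514  0.00471887 -0.01198422  0.00032539  0.00631531  0.00301115
  0.01160006] [ 0.79906048 -0.00960411  0.26444349]
```

```bash
python3 -c "
from plant import ctrl;print(ctrl.job_done())"
```

```text
the job is handed in; nothing more can be done
None
```

The panel is shut and the cam fastener is turned to its locked stop. I handed the job in at about 9.2 s, with the arm clear of everything; it reports no verdict.

**What I did:**
- **Shutting the panel:** I pressed the panel's front right corner down with the shut fingertips. It stopped at 85 mm with about 20 N of force, which matches fully shut.
- **Turning the fastener:** I put both fingertips, 50 mm apart, in the slot and turned the tool clockwise. At the stop the wrist moment jumped from about 0.1 to 1.1 N m. I then backed off within the slot's play and lifted straight out.

**Last checks:**
- **Panel and slot:** The final top view shows the panel flush and the slot pointing at the lock mark. The slot is within about 0.02 rad of the base's front-back axis.
- **Bystanders:** They look where they were, by eye only; the arm never came near them, and I did not measure their positions.
- **Arm:** The final forces on the tool were at noise level (under 1 N).

**A check that disagreed:** my first slot-angle reading was about 0.15 rad off, because it included the dark rim around the disc. The 0.02 rad figure comes from a second reading of the slot's middle only.

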